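# Take the grinding ball out of its keeper track

### The job

Push the brown grinding ball along the curved wire track, under its keeper rails, round to the green-ringed exit pocket at the open end and let it settle there. Then lift it out, set it down gently in the blue dish (do not drop or jam it in) and let go; leave the dish upright and the red-lidded cup and the timer where they stand.

Things in the scene. Friction and masses are not known exactly. Their poses are not given: they have to be found in the camera images.
- track: Ball keeper, fixed: square aluminium plate 230 x 230 x 8 mm with a U-shaped track of bent steel wires. Origin: centre of its underside; z up. In its x, y (mm) the centreline runs straight from (-105, 80) to (0, 80), then round a half circle of radius 80 about the origin by way of (80, 0) to (0, -80), then straight in -x to the exit pocket at (-45, -80). Ball travels this way.
- track_start (a point): Closed rear end of the track, on its centreline, on the plate's upper face. A stop wire crosses here 22 mm above the plate. The ball starts with its centre 55 to 105 mm from here along the straight.
- track_bend (a point): Middle of the bend, on the centreline, on the plate's upper face. Rails are 6 mm wires on both sides: side rails 22 mm above the plate, inner faces 53 mm apart; keeper rails over them, 45 mm up (tops 56 mm above the bench), leave a slot 42 mm wide: too narrow to lift the ball through, wide enough for shut fingers to reach in behind it and push.
- rail_end (a point): Point of the centreline where the keeper rails end, on the plate's upper face, 45 mm before the exit pocket. The side rails run on 16 mm farther. Beyond, the ball is free above and on both sides and can be grasped across the track.
- exit_pocket (a point): Centre of the exit pocket, on the plate's upper face (8 mm above the bench): a round hole of 24 mm diameter with a green ring round it. The ball sinks 3 mm into it and stays there, its centre 22 mm above this point. A low stop wire (top 17 mm above the plate) crosses 31 mm beyond it. Axes as the track's.
- ball_center (a point): Centre of the brown agate grinding ball, 50 mm diameter, about 170 g; it rolls easily and is slippery against the polished rails (friction about 0.2), less so in the fingers. It starts somewhere in the straight part of the track far from the exit, its centre 33 mm above the bench.
- dish_in (a point): Centre of the inner floor of the blue ceramic dish, 6 mm above its underside. The dish is a round bowl 160 mm across the rim and 38 mm high, about 500 g, loose on the bench; its flat inner floor is about 60 mm across and the walls rise in a curve. The ball at rest in it has its centre 25 mm above this point.
- cup: A bystander, loose: clear specimen cup with a red screw lid, 61 mm across, 70 mm high; origin at the centre of its underside.
- timer: A bystander, loose: small white lab timer, 66 x 72 x 16 mm; origin at the centre of its underside.

How it is judged (in metres and radians):
On the way:
1. the ball has settled in the exit pocket (horizontal distance between ball_center and exit_pocket below 0.008 m and z of ball_center in the frame of exit_pocket below 0.0245 m), for 0.2 s.
At the end, for the whole second after the job is handed in: The ball lies at rest (under 50 mm/s) in the dish, its centre within 30 mm of the dish's middle and 18 to 36 mm above its inner floor; the dish stands upright (within 0.1 rad) (horizontal distance between ball_center and dish_in below 0.03 m and z of ball_center in the frame of dish_in between 0.018 and 0.036 m and linear speed of ball below 0.05 m/s and angle between dish_in's own z axis and vertical below 0.1 rad); the robot touches nothing.
It fails at once if the ball is dropped from a height or jammed into the dish (contact force over 65 N) (contact force between ball and dish above 65 N).
It fails at once if the clear specimen cup with a red screw lid is shifted by more than 30 mm (distance of cup from where it was at the start of the episode above 0.03 m).
It fails at once if the small white lab timer is shifted by more than 30 mm (distance of timer from where it was at the start of the episode above 0.03 m).
It also fails if it takes over 72 s, if anything falls off the work surface, if the arm or the gripper's body presses on something with over 40 N, if the wrist force passes 120 N, or if a joint passes its speed limit or range.

### The arm

A 6-joint arm with a two-finger parallel gripper is mounted at the origin on a cart in front of the work surface, level with it; the furniture and walls round the work are solid. World frame = base frame: x ahead of the robot, y to its left, z up, the work surface at z = 0. Lengths are in mm, angles in rad, forces in N, time in s.
With the tool pointing down it reaches from about 325 to 900 mm from the base axis. Payload 3.5 kg.
Tool frame: the origin (TCP) lies between the finger pads; the fingertips stand 17 mm ahead of it and the grasp point (between the pads) lies 2 mm behind it; z points along the fingers, y is the line along which they close (so a half turn about z gives the same grasp; the last joint's range is limited). The gripper opens to 85 mm and grips with 20 to 120 N. Pads are 22 mm wide; open, the fingers measure 114 mm over their backs; the gripper's body (76 mm by 85 mm) begins 54 mm behind the grasp point. The pads swing forward as they close: fully open they stand 13 mm farther back than shut.
Start: joints at [-1.286, 0.276, -0.026, 1.268, 0, 1.467], TCP at [236.333, -578.592, 248.313] pointing down, gripper open.
Joint ranges: [-3.12, 3.12], [-0.85, 1.88], [-1.08, 1.24], [-1.95, 2.15], [-1.57, 1.53], [-3.14, 3.14]. Speed limits (rad/s): [2.57, 2.57, 3.14, 3.14, 3.14, 3.14].

### API

Orientations are given as a unit quaternion [x, y, z, w].
In Python, from plant import robot, optics gives the robot as it stands. The module is installed in compiled form; this text tells all that it offers.
- The arm moves only by the shell command python3 -m handwheel 'ROWS' [FORCE]. ROWS is text: rows parted by semicolons, each of 7 numbers parted by spaces: the turn, a rotation vector about the world's x, y, z in rad, then the shift along the world's x, y, z in cm, then the gripper command: -1 is shut, 1 is fully open, values between are in proportion. A call has 1 to 20 rows; each row is the pose to reach, as a shift and turn from the pose commanded when the call began; what a row does not reach only later rows make up. A row lasts 1/12 s, in which the tool goes at most 41.7 mm and 7.16 degrees, less where a joint would pass 70% of its speed; a pose out of reach is approached as far as the arm can. A call with a gripper value outside its range is refused whole. The fingers move at their own pace and stop on an object; FORCE is the grip in N (left out, the last holds). Time passes only in rows, so rows that repeat a pose let the fingers close. It gives the time, the measured TCP pose, the force, the opening and the grip force at its end, in the units of the state.
- robot.get_obs(): the state, without advancing time (a new reading comes with each control period).
- optics.camera(name): name is "scene" or "top" or "wrist"; returns (picture, depth): 384x512x3 uint8, red, green, blue; 384x512 float32, mm along the optical axis (not along the pixel's ray), 0 where there is no reading.
- optics.camera_info(name): a dict with "fx", "fy", "cx", "cy" (pixels), "k1" (the pictures are not rectified: a ray, as slopes to the right and down, at radius r is drawn at 1 + k1 r^2 times it, then the intrinsics apply), "view" (4x4, takes a point from world to camera coordinates). Camera axes: x right, y down, z forward; pixel columns grow to the right and rows downward; lengths in mm; the calibration is good to about 2 mm. A picture is of the moment at which its call begins: read the wrist's pose just before it. camera_info takes no time and is no camera call; for the wrist camera it gives the pose at the moment of the call.
- robot.close_job(): hands the job in; it is judged then, once.
The state is a dict: "t": time; "joint_positions": joint angles; "dq": joint speeds; "tau": joint torques, N m; "tcp_pos": TCP position; "orientation": TCP orientation; "ft_force": force on the tool from outside, world axes, zero at the start; "wrist_torque": the same for the moment, N m; "width": finger opening in mm; "finger_force": force on a finger pad.
Only numpy, scipy, OpenCV 4.12 (cv2) and the standard library are available. Lean on these libraries where they do the work, as an engineer would, in place of code of your own. Each camera call takes 0.05 s, during which the arm holds its last target. There are 200 camera calls.

## Working session

There is one attempt and no reset: what is moved stays moved. The work goes in short steps, Python scripts to look and compute and a shell command to move; the robot and the scene stay as the last step left them, time stands still between calls to the robot, and variables do not carry over. Pictures are saved under pics/ and viewed, at most 10 in all, crops included, and the job is handed in when it is done.

```bash
mkdir -p pics
python3 - <<'E'
from plant import robot, optics
import cv2,numpy as np
o=robot.get_obs();print(o['t'],o['tcp_pos'],o['orientation'],o['width'])
for n in['top','scene']:
    p,d=optics.camera(n);cv2.imwrite(f'pics/{n}0.png',p[:,:,::-1]);np.savez(f'{n}0.npz',p=p,d=d)
    i=optics.camera_info(n);print(n,{k:np.round(v,4).tolist() for k,v in i.items()})
E
```

```text
0.0 [ 236.11393526 -577.89006124  247.14547914] [ 9.81264036e-01  1.92664542e-01 -1.09327685e-04 -1.11983883e-03] 85.76786720875164
top {'fx': 389.836, 'fy': 389.836, 'cx': 260.1141, 'cy': 191.0094, 'k1': -0.0764, 'view': [[0.0087, -0.9999, -0.0094, -237.3302], [-0.9975, -0.008, -0.0699, 539.9097], [0.0699, 0.01, -0.9975, 1251.5609], [0.0, 0.0, 0.0, 1.0]]}
scene {'fx': 436.6193, 'fy': 436.6193, 'cx': 252.5098, 'cy': 191.0447, 'k1': -0.0754, 'view': [[0.4393, -0.8983, -0.0067, -441.0437], [-0.4177, -0.1976, -0.8869, 241.7196], [0.7954, 0.3924, -0.462, 1095.2772], [0.0, 0.0, 0.0, 1.0]]}
```

View pics/top0.png

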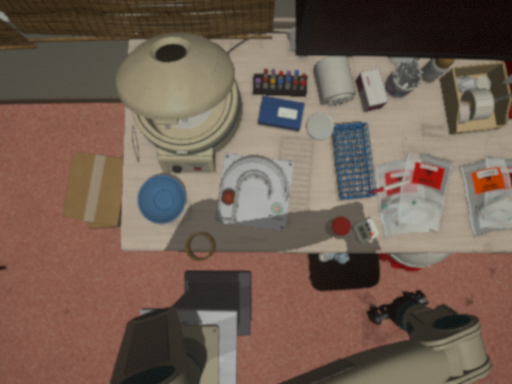

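View pics/scene0.png

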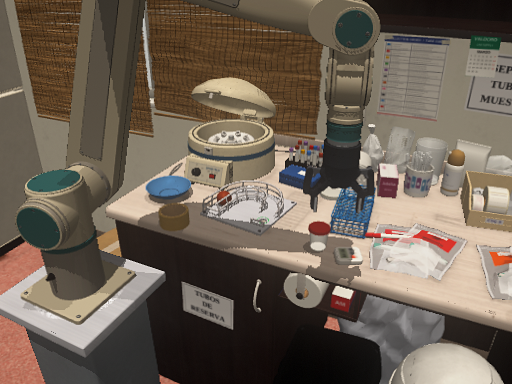

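The top view shows the ball at about (228,197) and the dish at (162,198). The track arch opens toward the robot, with the exit on the right near (277,208). The cup is at (341,226) and the timer at (365,230). I'll measure these next.

```bash
cat > h.py <<'E'
import numpy as np,cv2
def ray(info,uv):
    K=np.array([[info['fx'],0,info['cx']],[0,info['fy'],info['cy']],[0,0,1.]])
    s=cv2.undistortPoints(np.float64(uv).reshape(-1,1,2),K,np.array([info['k1'],0,0,0.])).reshape(-1,2)
    V=np.array(info['view']);R=V[:3,:3];c=-R.T@V[:3,3]
    return c,np.c_[s,np.ones(len(s))]@R
def plane(info,uv,z):
    c,d=ray(info,uv);return c+d*((z-c[2])/d[:,2])[:,None]
def proj(info,P):
    V=np.array(info['view']);q=np.atleast_2d(P)@V[:3,:3].T+V[:3,3];s=q[:,:2]/q[:,2:];s=s*(1+info['k1']*(s**2).sum(1))[:,None]
    return s*[info['fx'],info['fy']]+[info['cx'],info['cy']]
def blob(m,n=0):
    k,l,st,c=cv2.connectedComponentsWithStats(m.astype(np.uint8));o=np.argsort(-st[1:,4])+1
    return [(st[i].tolist(),c[i].round(1).tolist()) for i in o[:3]],l==o[n]
E
python3 - <<'E'
from h import *
from plant import optics
f=np.load('top0.npz');p=f['p'];i=optics.camera_info('top')
h=cv2.cvtColor(p,cv2.COLOR_RGB2HSV);H,S,V=h[...,0],h[...,1],h[...,2]
box=lambda m,u0,u1,v0,v1:(lambda q:(q.__setitem__((slice(v0,v1),slice(u0,u1)),m[v0:v1,u0:u1]),q)[1])(np.zeros_like(m))
B,_=blob(box((H>95)&(H<125)&(S>90),125,200,160,235));print('dish',B[0]);print(plane(i,B[0][1],38))
B,_=blob(box(((H<12)|(H>170))&(S>90),210,300,150,230));print('ball',B);print(plane(i,B[0][1],33))
B,_=blob(box((H>40)&(H<85)&(S>60),210,300,150,235));print('green',B);print(plane(i,B[0][1],8))
B,_=blob(box(((H<12)|(H>170))&(S>120),325,355,210,245));print('cup',B[0]);print(plane(i,B[0][1],70))
cv2.imwrite('pics/crop.png',cv2.resize(p[140:240,120:300,::-1],None,fx=4,fy=4,interpolation=cv2.INTER_CUBIC))
f=np.load('scene0.npz');p=f['p']
cv2.imwrite('pics/crop2.png',cv2.resize(p[165:245,140:310,::-1],None,fx=4,fy=4,interpolation=cv2.INTER_CUBIC))
E
```

```text
dish ([139, 176, 46, 46, 1672], [161.2, 198.7])
[[513.04579282  85.6425203   38.        ]]
ball [([222, 191, 12, 13, 130], [227.8, 196.9])]
[[ 520.97759005 -129.12670441   33.        ]]Traceback (most recent call last):
  File "<stdin>", line 8, in <module>
  File "h.py", line 14, in blob
    return [(st[i].tolist(),c[i].round(1).tolist()) for i in o[:3]],l==o[n]
                                                                       ~^^^
IndexError: index 0 is out of bounds for axis 0 with size 0
```

Run:
```python
from h import *
from plant import optics
f=np.load('top0.npz');p=f['p'];i=optics.camera_info('top')
q=p.astype(int);g=q[...,1]-np.maximum(q[...,0],q[...,2]);g[:150]=0;g[235:]=0;g[:,:210]=0;g[:,300:]=0
ys,xs=np.where(g>8);print(len(xs),xs.mean(),ys.mean(),xs.min(),xs.max(),ys.min(),ys.max());print(plane(i,[xs.mean(),ys.mean()],8))
print('cup,timer',plane(i,[341,226],70),plane(i,[365,230],16))
cv2.imwrite('pics/crop.png',cv2.resize(p[145:235,205:305,::-1],None,fx=6,fy=6,interpolation=cv2.INTER_CUBIC))
```

```text
67 276.5074626865672 208.40298507462686 271 282 202 215
[[ 485.97296644 -286.81025834    8.        ]]
cup,timer [[ 431.22182108 -485.69858711   70.        ]] [[ 417.71281955 -574.81018684   16.        ]]
```

View pics/crop.png

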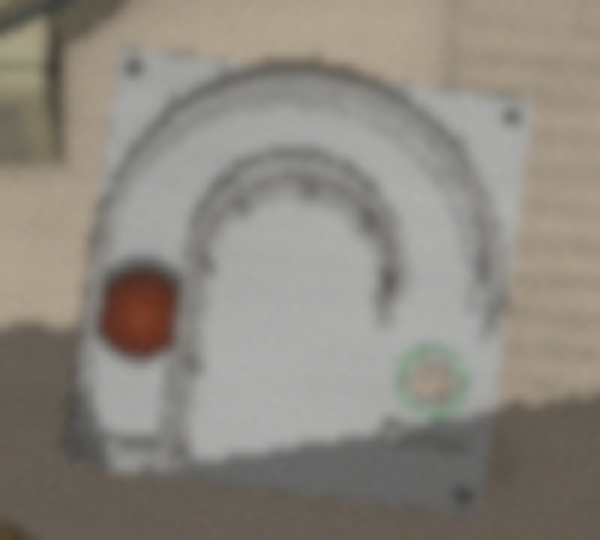

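The crop shows the plate corners at about TL (122,50), TR (532,97), BR (478,512) and BL (70,460). The ball is at (138,308) and the green ring at (432,380).

Run:
```python
from h import *
from plant import optics,robot
i=optics.camera_info('top')
c=plane(i,np.array([[122,50],[532,97],[478,512],[70,460]])/6+[205,145]-0.4,8)[:,:2]
print(c.round(1),[np.linalg.norm(c[k]-c[k-1]).round(1) for k in range(4)])
m=np.array([[115,115],[115,-115],[-115,-115],[-115,115]])
w=(c-c.mean(0))@[1,1j];z=(m@[1,1j]);th=np.angle((w*z.conj()).sum());o=c.mean(0)
print('yaw',th,'o',o)
R=np.array([[np.cos(th),-np.sin(th)],[np.sin(th),np.cos(th)]])
print('ring in track',(np.array([485.97,-286.8])-o)@R,'ball',(np.array([520.98,-129.1])-o)@R)
```

```text
[[ 668.  -115.1]
 [ 643.5 -341.2]
 [ 416.  -312.5]
 [ 442.2  -90.1]] [np.float64(227.2), np.float64(227.5), np.float64(229.3), np.float64(224.0)]
yaw -0.11522074819281032 o [ 542.42215404 -214.74272962]
ring in track [-47.79370969 -78.06956658] ball [-31.14598031  82.60975134]
```

```bash
python3 -m handwheel '0 0 2.1 23.7 45.4 0 0;0 0 2.1 23.7 45.4 0 -1;0 0 2.1 23.7 45.4 0 -1;0 0 2.1 23.7 45.4 0 -1;0 0 2.1 23.7 45.4 0 -1;0 0 2.1 23.7 45.4 0 -1;0 0 2.1 23.7 45.4 0 -1;0 0 2.1 23.7 45.4 0 -1;0 0 2.1 23.7 45.4 0 -1;0 0 2.1 23.7 45.4 0 -1;0 0 2.1 23.7 45.4 0 -1;0 0 2.1 23.7 45.4 0 -1;0 0 2.1 23.7 45.4 0 -1;0 0 2.1 23.7 45.4 0 -1;0 0 2.1 23.7 45.4 0 -1;0 0 2.1 23.7 45.4 0 -1;0 0 2.1 23.7 45.4 0 -1;0 0 2.1 23.7 45.4 0 -1;0 0 2.1 23.7 45.4 0 -1;0 0 2.1 23.7 45.4 0 -1'
python3 -m handwheel '0 0 2.11 0 0 0 -1;0 0 2.11 0 0 0 -1;0 0 2.11 0 0 0 -1;0 0 2.11 0 0 0 -1;0 0 2.11 0 0 0 -1;0 0 2.11 0 0 0 -1;0 0 2.11 0 0 0 -1;0 0 2.11 0 0 0 -1;0 0 2.11 0 0 0 -1;0 0 2.11 0 0 0 -1;0 0 2.11 0 0 0 -1;0 0 2.11 0 0 0 -1;0 0 2.11 0 0 0 -1;0 0 2.11 0 0 0 -1;0 0 2.11 0 0 0 -1;0 0 2.11 0 0 0 -1;0 0 2.11 0 0 0 -1;0 0 2.11 0 0 0 -1;0 0 2.11 0 0 0 -1;0 0 2.11 0 0 0 -1'
python3 - <<'E'
from h import *
from plant import robot, optics
o=robot.get_obs();print(o['t'],o['tcp_pos'],o['orientation'],o['width'],o['joint_positions'])
i=optics.camera_info('wrist');p,d=optics.camera('wrist');cv2.imwrite('pics/w1.png',p[:,:,::-1]);np.savez('w1.npz',p=p,d=d,**i)
print(i)
E
```

```text
t: 1.77
tcp_pos: [473.1, -124.6, 248.1]
orientation: [0.322, 0.947, 0.0, -0.0]
ft_force: [0.5, -0.2, 0.4]
width: 0.2
finger_force: 0.0
t: 3.43
tcp_pos: [473.3, -124.6, 248.3]
orientation: [-0.664, 0.747, 0.0, -0.0]
ft_force: [0.0, -0.0, -0.6]
width: 0.1
finger_force: 0.0
3.4333 [ 473.28356074 -124.64413347  248.28820814] [-6.64284531e-01  7.47479807e-01  1.90835827e-05 -1.99011711e-05] 0.05603968326727076 [-3.89675047e-01  3.52776943e-02 -3.11211809e-01  1.22435859e+00
 -1.90013449e-05 -1.84274752e+00]
{'fx': 291.0537449095666, 'fy': 291.0537449095666, 'cx': 256.1162002441391, 'cy': 188.84444360996488, 'k1': -0.04743708793988652, 'view': array([[-9.93126858e-01,  1.17042833e-01, -1.36182273e-04,
         4.84804463e+02],
       [ 1.12071121e-01,  9.51275329e-01,  2.87254785e-01,
         2.84509922e+01],
       [ 3.37506606e-02,  2.85265180e-01, -9.57854201e-01,
         4.00309184e+02],
       [ 0.00000000e+00,  0.00000000e+00,  0.00000000e+00,
         1.00000000e+00]])}
```

View pics/w1.png

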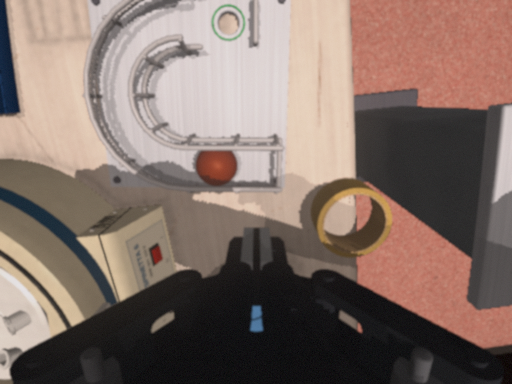

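The wrist view shows the green ring at about (228,22), the ball at (216,167), the plate's right edge near u=285, and a tan tape ring at (350,218).

Run:
```python
from h import *
i=dict(np.load('w1.npz'));p=i['p'];q=p.astype(int);i={k:(v if v.ndim else float(v)) for k,v in i.items()}
g=q[...,1]-np.maximum(q[...,0],q[...,2]);ys,xs=np.where(g>20);k=(ys<60)&(xs>190)&(xs<270);e=cv2.fitEllipse(np.c_[xs,ys][k].astype(np.float32));print(e)
ring=plane(i,e[0],8)[0]
h=cv2.cvtColor(p,cv2.COLOR_RGB2HSV);m=((h[...,0]<12)|(h[...,0]>172))&(h[...,1]>120);m[:130]=0;m[200:]=0;m[:,:185]=0;m[:,245:]=0
B,_=blob(m);print(B);ball=plane(i,[B[0][1]],33)[0]
th=-.1152;R=np.array([[np.cos(th),-np.sin(th)],[np.sin(th),np.cos(th)]])
for t in(th,-.1082,-.1222):
  R=np.array([[np.cos(t),-np.sin(t)],[np.sin(t),np.cos(t)]])
  o=ring[:2]-R@[-45,-80];print('o',t,o,'ball tr',(ball[:2]-o)@R)
print(ring,ball)
```

```text
((227.9984588623047, 22.114299774169922), (31.523836135864258, 34.54042434692383), 175.65968322753906)
[([197, 152, 39, 33, 1052], [216.0, 166.4])]
o -0.1152 [ 540.22645134 -215.22779835] ball tr [-28.52614273  82.84603037]
o -0.1082 [ 539.70505468 -214.85234018] ball tr [-27.38663344  82.7267246 ]
o -0.1222 [ 540.74520703 -215.60689707] ball tr [-29.66645924  82.95735672]
[ 486.32909045 -289.52500213    8.        ] [ 521.41215236 -129.6519389    33.        ]
```

```bash
python3 -m handwheel '0 0 0 -0.1 -0.1 -4 -1;0 0 0 -0.1 -0.1 -8 -1;0 0 0 -0.1 -0.1 -12 -1;0 0 0 -0.1 -0.1 -15 -1;0 0 0 -0.1 -0.1 -17 -1;0 0 0 -0.1 -0.1 -18.5 -1;0 0 0 -0.1 -0.1 -19.7 -1;0 0 0 -0.1 -0.1 -20.5 -1;0 0 0 -0.1 -0.1 -20.7 -1;0 0 0 -0.1 -0.1 -20.7 -1'
cat > path.py <<'E'
import numpy as np
O=np.array([540.5,-214]);T=-.115;R=np.array([[np.cos(T),-np.sin(T)],[np.sin(T),np.cos(T)]])
def at(s):  # s from x=-78; returns world xy, heading turn (lead in bend)
    if s<78: q=[-78+s,80]
    elif s<78+80*np.pi: a=(s-78)/80; q=[80*np.sin(a),80*np.cos(a)]
    else: q=[-(s-78-80*np.pi),-80]
    a=np.clip((s+20-78)/80,0,np.pi)
    return np.r_[O+R@q,-a]
if __name__=='__main__':
    S=np.r_[0,np.arange(8,330,7)];P=np.array([at(s) for s in S])
    for k in range(0,len(S)-1,19):
        print('call')
        for j in range(k+1,min(k+20,len(S))):print('0 0 %.2f %.1f %.1f 0 -1'%(P[j,2]-P[k,2],*((P[j,:2]-P[k,:2])/10)),end=';')
        print('end s',S[j],P[j])
E
python3 path.py
```

```text
t: 4.32
tcp_pos: [472.1, -125.5, 41.0]
orientation: [-0.665, 0.747, 0.0, -0.0]
ft_force: [0.2, -0.4, -0.6]
width: -0.3
finger_force: 0.0
call
0 0 0.00 0.8 -0.1 0 -1;0 0 0.00 1.5 -0.2 0 -1;0 0 0.00 2.2 -0.3 0 -1;0 0 0.00 2.9 -0.3 0 -1;0 0 0.00 3.6 -0.4 0 -1;0 0 0.00 4.3 -0.5 0 -1;0 0 0.00 5.0 -0.6 0 -1;0 0 0.00 5.7 -0.7 0 -1;0 0 -0.07 6.4 -0.7 0 -1;0 0 -0.16 7.1 -0.8 0 -1;0 0 -0.25 7.7 -0.9 0 -1;0 0 -0.34 8.4 -1.0 0 -1;0 0 -0.42 9.1 -1.2 0 -1;0 0 -0.51 9.8 -1.4 0 -1;0 0 -0.60 10.4 -1.7 0 -1;0 0 -0.69 11.0 -2.0 0 -1;0 0 -0.78 11.6 -2.4 0 -1;0 0 -0.86 12.2 -2.9 0 -1;0 0 -0.95 12.7 -3.4 0 -1;end s 134 [ 598.71804789 -159.13052852   -0.95      ]
call
0 0 -0.09 0.5 -0.5 0 -1;0 0 -0.18 0.9 -1.1 0 -1;0 0 -0.26 1.2 -1.7 0 -1;0 0 -0.35 1.5 -2.3 0 -1;0 0 -0.44 1.8 -3.0 0 -1;0 0 -0.53 2.0 -3.7 0 -1;0 0 -0.61 2.1 -4.3 0 -1;0 0 -0.70 2.2 -5.0 0 -1;0 0 -0.79 2.2 -5.7 0 -1;0 0 -0.88 2.1 -6.4 0 -1;0 0 -0.96 2.0 -7.1 0 -1;0 0 -1.05 1.8 -7.8 0 -1;0 0 -1.14 1.6 -8.5 0 -1;0 0 -1.22 1.3 -9.1 0 -1;0 0 -1.31 1.0 -9.7 0 -1;0 0 -1.40 0.6 -10.3 0 -1;0 0 -1.49 0.1 -10.8 0 -1;0 0 -1.57 -0.4 -11.3 0 -1;0 0 -1.66 -0.9 -11.8 0 -1;end s 267 [ 589.80758982 -276.9981078    -2.6125    ]
call
0 0 -0.09 -0.6 -0.4 0 -1;0 0 -0.18 -1.2 -0.8 0 -1;0 0 -0.26 -1.8 -1.1 0 -1;0 0 -0.35 -2.5 -1.3 0 -1;0 0 -0.44 -3.1 -1.5 0 -1;0 0 -0.53 -3.8 -1.6 0 -1;0 0 -0.53 -4.5 -1.7 0 -1;0 0 -0.53 -5.2 -1.7 0 -1;end s 323 [ 537.62802954 -293.94843204   -3.14159265]
```

```bash
python3 -m handwheel '0 0 0 0.8 -0.1 0 -1;0 0 0 1.5 -0.2 0 -1;0 0 0 2.2 -0.3 0 -1;0 0 0 2.9 -0.3 0 -1;0 0 0 3.6 -0.4 0 -1;0 0 0 4.3 -0.5 0 -1;0 0 0 5.0 -0.6 0 -1;0 0 0 5.7 -0.7 0 -1;0 0 -0.07 6.4 -0.7 0 -1;0 0 -0.16 7.1 -0.8 0 -1;0 0 -0.25 7.7 -0.9 0 -1;0 0 -0.34 8.4 -1.0 0 -1;0 0 -0.42 9.1 -1.2 0 -1;0 0 -0.51 9.8 -1.4 0 -1;0 0 -0.60 10.4 -1.7 0 -1;0 0 -0.69 11.0 -2.0 0 -1;0 0 -0.78 11.6 -2.4 0 -1;0 0 -0.86 12.2 -2.9 0 -1;0 0 -0.95 12.7 -3.4 0 -1'
python3 - <<'E'
from h import *
from plant import robot, optics
p,d=optics.camera('wrist');cv2.imwrite('pics/w2.png',p[:,:,::-1])
E
```

```text
t: 5.9
tcp_pos: [600.1, -159.7, 41.1]
orientation: [-0.249, 0.969, 0.0, -0.0]
ft_force: [0.3, -0.4, -0.5]
width: 0.0
finger_force: 0.0
```

View pics/w2.png

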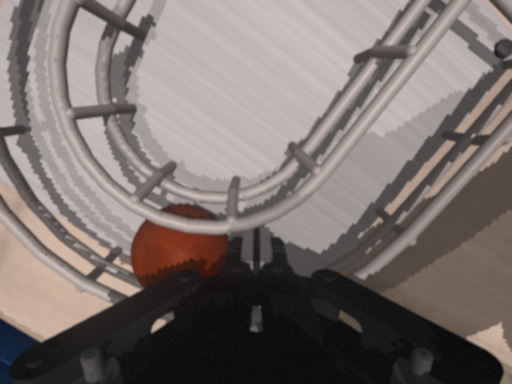

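The fingers at (255,250) sit in the slot between the keeper rails, and the ball at (185,250) is just ahead of them. Forces are zero, so I'm carrying on.

```bash
python3 -m handwheel '0 0 -0.09 0.4 -0.5 0 -1;0 0 -0.18 0.8 -1.1 0 -1;0 0 -0.26 1.1 -1.7 0 -1;0 0 -0.35 1.4 -2.3 0 -1;0 0 -0.44 1.7 -3.0 0 -1;0 0 -0.53 1.9 -3.7 0 -1;0 0 -0.61 2.0 -4.3 0 -1;0 0 -0.70 2.1 -5.0 0 -1;0 0 -0.79 2.1 -5.7 0 -1;0 0 -0.88 2.0 -6.4 0 -1;0 0 -0.96 1.9 -7.1 0 -1;0 0 -1.05 1.7 -7.8 0 -1;0 0 -1.14 1.5 -8.5 0 -1;0 0 -1.22 1.2 -9.1 0 -1;0 0 -1.31 0.9 -9.7 0 -1;0 0 -1.40 0.5 -10.3 0 -1;0 0 -1.49 0 -10.8 0 -1;0 0 -1.57 -0.5 -11.3 0 -1;0 0 -1.66 -1.0 -11.8 0 -1'
python3 - <<'E'
from h import *
from plant import robot, optics
p,d=optics.camera('wrist');cv2.imwrite('pics/w3.png',p[:,:,::-1])
E
```

```text
t: 7.53
tcp_pos: [589.2, -277.7, 41.1]
orientation: [0.546, 0.838, 0.0, -0.0]
ft_force: [0.6, -0.2, 0.5]
width: -0.0
finger_force: 0.1
```

View pics/w3.png

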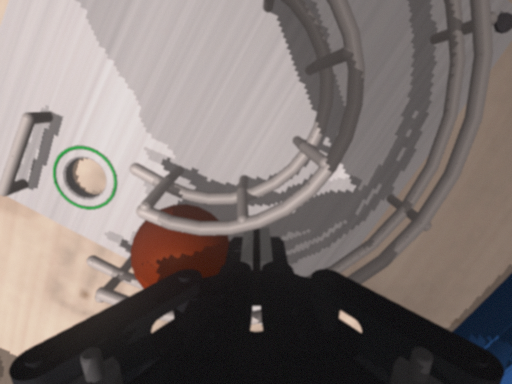

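The ball is at (185,250), still just ahead of the fingers and near the keeper ends. The pocket is at (86,177).

```bash
python3 -m handwheel '0 0 -0.09 -0.6 -0.4 0 -1;0 0 -0.18 -1.2 -0.8 0 -1;0 0 -0.26 -1.8 -1.1 0 -1;0 0 -0.35 -2.4 -1.3 0 -1;0 0 -0.44 -3.0 -1.5 0 -1;0 0 -0.53 -3.5 -1.6 0 -1;0 0 -0.53 -4.0 -1.6 0 -1;0 0 -0.53 -4.4 -1.6 0 -1;0 0 -0.53 -4.8 -1.6 0 -1;0 0 -0.53 -5.2 -1.6 0 -1;0 0 -0.53 -5.5 -1.6 0 -1;0 0 -0.53 -5.7 -1.6 0 -1;0 0 -0.53 -5.9 -1.5 0 -1;0 0 -0.53 -6.1 -1.5 0 -1;0 0 -0.53 -6.1 -1.5 0 -1;0 0 -0.53 -6.1 -1.5 0 -1;0 0 -0.53 -6.1 -1.5 0 -1'
python3 - <<'E'
from h import *
from plant import robot, optics
p,d=optics.camera('wrist');i=optics.camera_info('wrist');cv2.imwrite('pics/w4.png',p[:,:,::-1]);np.savez('w4.npz',p=p,d=d,**i)
p,d=optics.camera('top');i=optics.camera_info('top');print(proj(i,[486.3,-288.5,30]),proj(i,[513,85.6,38]))
h=cv2.cvtColor(p,cv2.COLOR_RGB2HSV);m=((h[...,0]<12)|(h[...,0]>172))&(h[...,1]>90);m[:140]=0;m[230:]=0;m[:,:210]=0;m[:,300:]=0
B,_=blob(m);print(B,plane(i,B[0][1],30))
E
```

```text
t: 9.0
tcp_pos: [528.5, -292.6, 41.4]
orientation: [0.746, 0.666, 0.0, 0.0]
ft_force: [0.8, -0.4, -0.1]
width: -0.2
finger_force: 0.0
[[277.2567069  208.13146125]] [[161.21266268 198.71430813]]Traceback (most recent call last):
  File "<stdin>", line 6, in <module>
  File "h.py", line 14, in blob
    return [(st[i].tolist(),c[i].round(1).tolist()) for i in o[:3]],l==o[n]
                                                                       ~^^^
IndexError: index 0 is out of bounds for axis 0 with size 0
```

View pics/w4.png

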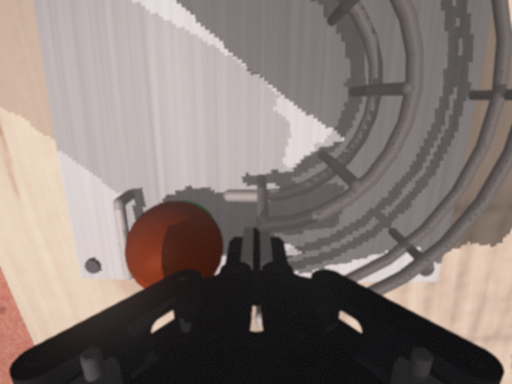

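The ball at about (173,248) now stands free of the fingers, over the ring, with a sliver of green at (195,203). I'll raise the tool, then check.

```bash
python3 -m handwheel '0 0 0 0.4 0 3 -1;0 0 0 0.4 0 7 -1;0 0 0 0.4 0 11 0;0 0 0 0.4 0 15 1;0 0 0 0.4 0 18 1;0 0 0 0.4 0 19 1;0 0 0 0.4 0 19 1;0 0 0 0.4 0 19 1'
python3 - <<'E'
from h import *
from plant import robot, optics
i=optics.camera_info('wrist');p,d=optics.camera('wrist');cv2.imwrite('pics/w5.png',p[:,:,::-1]);np.savez('w5.npz',p=p,d=d,**i)
h=cv2.cvtColor(p,cv2.COLOR_RGB2HSV);m=((h[...,0]<14)|(h[...,0]>170))&(h[...,1]>110);m[:100]=0;m[:,300:]=0;m[:,:100]=0
B,l=blob(m);print(B);print(plane(i,[B[0][1]],30))
q=p.astype(int);g=q[...,1]-np.maximum(q[...,0],q[...,2]);ys,xs=np.where(g>10);print(len(xs))
print('ring',cv2.fitEllipse(np.c_[xs,ys].astype(np.float32)) if len(xs)>5 else 0, xs.min(),xs.max(),ys.min(),ys.max())
y,x=np.where(l);D=d[l];print('depth min ball',D[D>0].min(), 'expected', (np.array(i['view'])@[*plane(i,[B[0][1]],30)[0],1])[2]-25)
print(robot.get_obs()['tcp_pos'],robot.get_obs()['joint_positions'][5])
E
```

```text
t: 9.77
tcp_pos: [532.4, -292.6, 231.1]
orientation: [0.746, 0.666, 0.0, 0.0]
ft_force: [-0.7, -0.4, -0.2]
width: 72.2
finger_force: 0.0
[([100, 145, 38, 148, 2101], [111.3, 234.6]), ([100, 338, 38, 46, 1244], [116.6, 363.1]), ([195, 149, 41, 40, 1242], [214.8, 169.1])]
[[ 342.45415835 -358.02900562   30.        ]]
0Traceback (most recent call last):
  File "<stdin>", line 7, in <module>
    return umr_minimum(a, axis, None, out, keepdims, initial, where)
ValueError: zero-size array to reduction operation minimum which has no identity
```

View pics/w5.png

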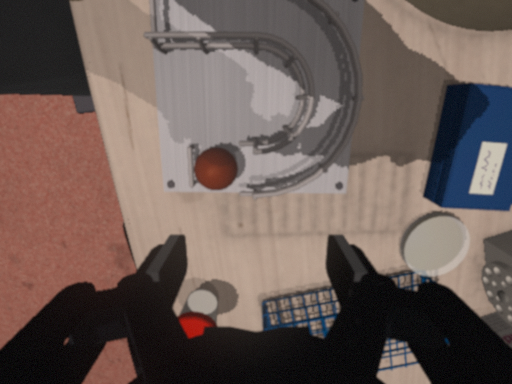

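The ball is at (215,169), clear above, with the stop wire just left of it at (193,165).

Run:
```python
from h import *
from plant import robot
i=dict(np.load('w5.npz'));d=i.pop('d');i.pop('p');i={k:(v if v.ndim else float(v)) for k,v in i.items()}
b=plane(i,[214.8,169.1],30);print(b)
V=np.array(i['view']);n=d[160:178,205:225];print('nearest depth',n[n>0].min(),'centre depth at z30/33',[(V@[*plane(i,[214.8,169.1],z)[0],1])[2] for z in (30,33)])
c,r=ray(i,[214.8,169.1]);r=r[0];print('centre from depth', c+r*(np.median(d[166:172,212:218])+25/np.linalg.norm(r)))
print(robot.get_obs()['joint_positions'])
```

```text
[[ 484.97624789 -289.75268924   30.        ]]
nearest depth 308.1405 centre depth at z30/33 [np.float64(336.0516699376658), np.float64(332.97971877353814)]
centre from depth [ 485.23218308 -289.43102706   31.50541424]
[-6.08924795e-01  2.55621693e-01 -9.36629299e-02  1.22431410e+00
 -9.40586223e-06  1.07483282e+00]
```

Ball at (485,-289.6) against ring (486.3,-289.5), so it is seated. Next I turn the gripper 90° and go down across the track.

```bash
python3 -m handwheel '0 0 1.57 -4.7 0.3 -4 1;0 0 1.57 -4.7 0.3 -8 1;0 0 1.57 -4.7 0.3 -8 1;0 0 1.57 -4.7 0.3 -8 1;0 0 1.57 -4.7 0.3 -8 1;0 0 1.57 -4.7 0.3 -8 1;0 0 1.57 -4.7 0.3 -8 1;0 0 1.57 -4.7 0.3 -8 1;0 0 1.57 -4.7 0.3 -8 1;0 0 1.57 -4.7 0.3 -8 1;0 0 1.57 -4.7 0.3 -8 1;0 0 1.57 -4.7 0.3 -8 1;0 0 1.57 -4.7 0.3 -8 1;0 0 1.57 -4.7 0.3 -11 1;0 0 1.57 -4.7 0.3 -14 1;0 0 1.57 -4.7 0.3 -16.5 1;0 0 1.57 -4.7 0.3 -18.5 1;0 0 1.57 -4.7 0.3 -19.7 1;0 0 1.57 -4.7 0.3 -20.3 1;0 0 1.57 -4.7 0.3 -20.3 1' 35
python3 -m handwheel '0 0 0 0 0 0 0.4;0 0 0 0 0 0 0.2;0 0 0 0 0 0 0;0 0 0 0 0 0 -0.2;0 0 0 0 0 0 -0.5;0 0 0 0 0 0 -0.5;0 0 0 0 0 0 -0.5;0 0 0 0 0 0 -0.5;0 0 0 0 0 0 -0.5;0 0 0 0 0 0 -0.5'
```

```text
t: 11.48
tcp_pos: [483.4, -288.1, 25.7]
orientation: [0.057, 0.998, 0.002, -0.002]
ft_force: [-0.4, -0.8, -0.7]
width: 85.4
finger_force: 0.0
t: 12.32
tcp_pos: [486.4, -290.0, 29.6]
orientation: [0.057, 0.998, -0.0, 0.001]
ft_force: [0.5, 2.4, 6.2]
width: 48.2
finger_force: 36.0
```

```bash
python3 -m handwheel '0 0 0 0 0 0.7 -0.5;0 0 0 0 0 1.5 -0.5;0 0 0 0 0 3 -0.5;0 0 0 0 0 5 -0.5;0 0 0 0 0 7.5 -0.5;0 0 0 0 0 10 -0.5;0 0 0 0 0 12.5 -0.5;0 0 0 0 0 14 -0.5;0 0 0 0 0 15 -0.5;0 0 0 0 0 15 -0.5'
python3 -m handwheel '0 0 0 0.1 1 0 -0.5;0 0 0 0.2 3 0 -0.5;0 0 0 0.4 5.5 0 -0.5;0 0 0 0.6 8 0 -0.5;0 0 0 0.8 10.5 0 -0.5;0 0 0 1 13 0 -0.5;0 0 0 1.2 15.5 0 -0.5;0 0 0 1.4 18 0 -0.5;0 0 0 1.6 20.5 0 -0.5;0 0 0 1.8 23 0 -0.5;0 0 0 2 25.5 0 -0.5;0 0 0 2.2 28 0 -0.5;0 0 0 2.4 30.5 0 -0.5;0 0 0 2.5 33 0 -0.5;0 0 0 2.6 35 0 -0.5;0 0 0 2.7 36.5 0 -0.5;0 0 0 2.7 37.3 0 -0.5;0 0 0 2.7 37.5 0 -0.5;0 0 0 2.7 37.5 0 -0.5'
python3 - <<'E'
from h import *
from plant import robot, optics
i=optics.camera_info('wrist');p,d=optics.camera('wrist');cv2.imwrite('pics/w6.png',p[:,:,::-1]);np.savez('w6.npz',p=p,d=d,**i)
h=cv2.cvtColor(p,cv2.COLOR_RGB2HSV);m=(h[...,0]>95)&(h[...,0]<125)&(h[...,1]>90)
B,l=blob(m);print(B)
ct=max(cv2.findContours(l.astype(np.uint8),cv2.RETR_EXTERNAL,cv2.CHAIN_APPROX_NONE)[0],key=len)[:,0]
P=plane(i,ct,38)[:,:2];hu=cv2.convexHull(ct)[:,0];Q=plane(i,hu,38)[:,:2]
print(cv2.minEnclosingCircle(Q.astype(np.float32)))
print(robot.get_obs()['tcp_pos'])
E
```

```text
t: 13.15
tcp_pos: [486.4, -290.7, 181.0]
orientation: [0.057, 0.998, -0.001, 0.002]
ft_force: [0.8, -0.2, -2.7]
width: 48.1
finger_force: 36.5
t: 14.73
tcp_pos: [511.2, 85.7, 177.1]
orientation: [0.056, 0.998, -0.0, -0.001]
ft_force: [0.2, -0.0, -0.8]
width: 48.2
finger_force: 36.6
[([175, 97, 164, 136, 15366], [252.3, 166.0]), ([106, 363, 47, 21, 358], [126.6, 373.5]), ([229, 102, 4, 3, 7], [230.6, 102.9])]
((511.46588134765625, 85.50138092041016), 78.203125)
[511.51870657  85.16281584 177.43238129]
```

View pics/w6.png

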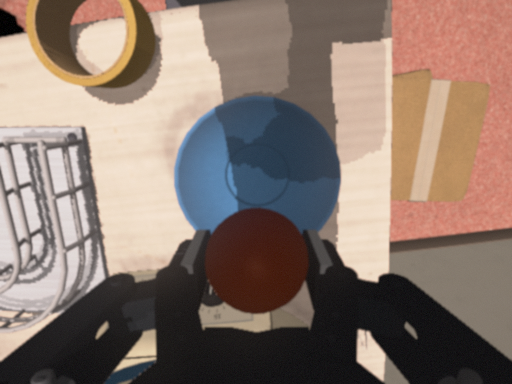

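The ball is held at (257,260) and the dish is below, its floor ring centred at about (257,174). Measured dish centre is (511.5,85.5), which matches the top view. Lowering slowly.

```bash
python3 -m handwheel '0 0 0 0 0 -2 -0.5;0 0 0 0 0 -5 -0.5;0 0 0 0 0 -8 -0.5;0 0 0 0 0 -10.5 -0.5;0 0 0 0 0 -12 -0.5;0 0 0 0 0 -13 -0.5;0 0 0 0 0 -13.6 -0.5;0 0 0 0 0 -14 -0.5;0 0 0 0 0 -14.2 -0.5;0 0 0 0 0 -14.3 -0.5;0 0 0 0 0 -14.4 -0.5;0 0 0 0 0 -14.5 -0.5;0 0 0 0 0 -14.5 -0.5;0 0 0 0 0 -14.5 -0.5'
```

```text
t: 15.95
tcp_pos: [512.6, 85.5, 33.7]
orientation: [0.057, 0.998, 0.0, 0.0]
ft_force: [-0.2, -0.5, -1.4]
width: 48.2
finger_force: 36.7
```

```bash
python3 -m handwheel '0 0 0 0 0 -0.05 -0.5;0 0 0 0 0 -0.1 -0.5;0 0 0 0 0 -0.15 -0.5;0 0 0 0 0 -0.2 -0.5;0 0 0 0 0 -0.2 -0.5;0 0 0 0 0 -0.2 -0.5'
python3 -m handwheel '0 0 0 0 0 -0.05 -0.5;0 0 0 0 0 -0.1 -0.5;0 0 0 0 0 -0.1 -0.5;0 0 0 0 0 -0.1 -0.5'
```

```text
t: 16.45
tcp_pos: [512.2, 85.4, 31.2]
orientation: [0.057, 0.998, -0.0, -0.0]
ft_force: [0.4, 1.3, -2.1]
width: 48.1
finger_force: 36.7
t: 16.78
tcp_pos: [512.4, 85.4, 30.4]
orientation: [0.057, 0.998, 0.0, 0.0]
ft_force: [0.7, -0.1, -0.5]
width: 48.3
finger_force: 36.7
```

```bash
for k in 1 2; do python3 -m handwheel '0 0 0 0 0 -0.05 -0.5;0 0 0 0 0 -0.05 -0.5;0 0 0 0 0 -0.05 -0.5' | grep -E 'tcp|ft'; done
```

```text
tcp_pos: [512.6, 85.4, 30.2]
ft_force: [-1.0, -0.1, 3.3]
tcp_pos: [512.9, 85.4, 30.1]
ft_force: [-1.3, -0.7, 6.1]
```

The force has gone to +6 N, so the ball is resting on the dish floor. Opening gently and rising.

```bash
python3 -m handwheel '0 0 0 0 0 0 0.2;0 0 0 0 0 0 0.25;0 0 0 0 0 0 0.35;0 0 0 0 0 0 0.5;0 0 0 0 0 0 0.5;0 0 0 0 0 0 0.5'
python3 -m handwheel '0 0 0 0 0 0.5 0.5;0 0 0 0 0 1.5 0.5;0 0 0 0 0 3 0.5;0 0 0 0 0 5 0.5;0 0 0 0 0 8 0.5;0 0 0 0 0 11 0.5;0 0 0 0 0 14 0.5;0 0 0 0 0 16 0.5;0 0 0 0 0 16 0.5;0 0 0 0 0 16 0.5;0 0 0 0 0 16 0.5;0 0 0 0 0 16 0.5'
python3 - <<'E'
from h import *
from plant import robot, optics
i=optics.camera_info('wrist');p,d=optics.camera('wrist');cv2.imwrite('pics/w7.png',p[:,:,::-1])
h=cv2.cvtColor(p,cv2.COLOR_RGB2HSV);r=((h[...,0]<14)|(h[...,0]>170))&(h[...,1]>110);r[:90]=0;r[240:]=0;r[:,:190]=0;r[:,320:]=0
B,_=blob(r);print(B);print('ball',plane(i,B[0][1],31))
m=((h[...,0]>95)&(h[...,0]<125)&(h[...,1]>90))|r;B,l=blob(m)
ct=max(cv2.findContours(l.astype(np.uint8),cv2.RETR_EXTERNAL,cv2.CHAIN_APPROX_NONE)[0],key=len)[:,0]
print('dish',cv2.minEnclosingCircle(plane(i,ct,38)[:,:2].astype(np.float32)))
E
```

```text
t: 17.78
tcp_pos: [512.2, 85.4, 29.1]
orientation: [0.057, 0.998, -0.0, -0.0]
ft_force: [-1.2, -0.4, -0.5]
width: 64.3
finger_force: 0.0
t: 18.78
tcp_pos: [511.2, 85.4, 188.2]
orientation: [0.057, 0.998, -0.0, -0.001]
ft_force: [0.0, 0.1, 0.5]
width: 64.2
finger_force: 0.0
[([234, 156, 46, 47, 1705], [256.8, 179.2])]
ball [[512.96297244  85.0632644   31.        ]]
dish ((511.4319763183594, 85.69949340820312), 78.14862823486328)
```

View pics/w7.png

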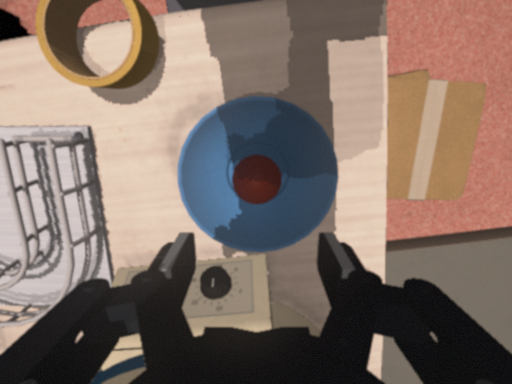

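The ball lies at (257,179), within about 2 mm of the dish's middle, and the gripper is clear of it. Handing in.

```bash
python3 -c "
from plant import robot
print(robot.close_job())"
```

```text
the job is handed in; nothing more can be done
None
```

I pushed the ball round the track into the exit pocket, lifted it out, set it gently in the blue dish about 2 mm from its middle, and handed the job in at about 19 s of the 72 s allowed; the hand-in returned no verdict.

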